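# Guard the bench grinder and start it

### The arm

A 6-joint arm with a two-finger parallel gripper is mounted at the origin on the work surface. World frame = base frame: x ahead of the robot, y to its left, z up, the work surface at z = 0. Lengths are in m, angles in degrees, forces in N, time in s.
With the tool pointing down it reaches from about 0.35 to 0.875 m from the base axis. Payload 4.2 kg.
Tool frame: the origin (TCP) lies between the finger pads; the fingertips stand 17 mm ahead of it and the grasp point (between the pads) lies 2 mm behind it; z points along the fingers, y is the line along which they close (so a half turn about z gives the same grasp; the last joint's range is limited). The gripper opens to 87 mm and grips with 3 to 60 N. Pads are 19 mm wide; open, the fingers measure 117 mm over their backs; the gripper's body (75 mm by 190 mm) begins 51 mm behind the grasp point.
Start: joints at [-55.371, 22.042, 0.453, 0, -68.411, -14.817], TCP at [0.212, -0.588, 0.24] pointing down, gripper open.
Joint ranges: [-179.83, 179.83], [-69.29, 118.12], [-61.27, 80.66], [-181.25, 117.63], [-171.15, -9.14], [-177.46, 177.46]. Speed limits (degrees/s): [159.86, 159.86, 180, 180, 180, 180].

### API

Orientations are given as a 3x3 rotation matrix whose columns are the frame's x, y, z axes.
In Python, from station import r gives the robot as it stands.
- The arm moves only by the tool servo_tool, never from a script. Its argument "targets" is a list of rows, each a list of 5 numbers: the shift along the world's x, y, z in units of 30 mm (1.0 is 30 mm), then the turn about the world's z in rad, then the finger opening in mm, from 0 to 87. In form: [[x, y, z, turn, gripper], ...]. A call has exactly 5 rows; each row is the pose to reach, as a shift and turn from the pose commanded when the call began; what a row does not reach only later rows make up. A row lasts 1/12 s, in which the tool goes at most 41.7 mm and 7.16 degrees, less where a joint would pass 70% of its speed; a pose out of reach is approached as far as the arm can. A call with a gripper value outside its range is refused whole. The fingers move at their own pace and stop on an object; the grip force is fixed at half the most. Time passes only in rows, so rows that repeat a pose let the fingers close, or fill a call up. It gives the time, the measured TCP pose, the force, the opening and the grip force at its end, in the units of the state.
- r.sense(): the state, without advancing time (a new reading comes with each control period).
- r.capture(name): name is "side" or "top" or "wrist"; returns a dict with "pixels" (384x512x3 uint8, red, green, blue), "fx", "fy", "cx", "cy" (pixels), "world_from_camera" (4x4, takes a point from camera to world coordinates). Camera axes: x right, y down, z forward; pixel columns grow to the right and rows downward; lengths in m; the calibration is good to about 2 mm. A picture is of the moment at which its call begins. There is no depth.
- r.finish_job(): hands the job in; it is judged then, once.
The state is a dict: "time_s": time; "joints": joint angles; "joint_velocities": joint speeds; "effort": joint torques, N m; "tcp_pos": TCP position; "ee_rot": TCP orientation; "wrist_force": force on the tool from outside, world axes, zero at the start; "moment": the same for the moment, N m; "gripper_width": opening from 0.0 (shut) to 1.0 (fully open); "gripper_force": force on a finger pad.
Only numpy, scipy, OpenCV 4.12 (cv2) and the standard library are available. Lean on these libraries where they do the work, as an engineer would, in place of code of your own. Each camera call takes 0.05 s, during which the arm holds its last target. There are 200 camera calls.

### The job

Get the bench grinder running safely: with the fingertips, push both orange-framed eye shields fully down to their stops in front of the wheels, and only then press the green start button on the yellow switch box all the way in and let it come back out. Leave the red stop button, the cup, the jar and the wrench alone; nothing needs to be picked up.

Things in the scene. Friction and masses are not known exactly. Their poses are not given: they have to be found in the camera images.
- grinder: bench grinder fixed to the bench, 355 mm along its y, guards 227 mm high. Origin: centre of its foot on the bench; x to its rear (away from the user), y along the wheel axis to its left end, z up. Wheels 150 mm across, axis 140 mm up, centred at y = +140 mm (left) and -140 mm (right). Dark guards (radius 87 mm) cover their top and rear.
- shield_left_hinge (a point): on the hinge axis of the left eye shield (middle of its width), 215 mm above the bench, at x = -70 mm, y = +140 mm in the grinder's frame; its axes are those of the grinder and do not turn with the shield. The hinge axis runs along the grinder's y.
- shield_left_edge (a point): middle of the free edge of the left eye shield, on its outer (upper) face, 110 mm from the hinge axis. The shield is a flat pane 110 mm long from the hinge, 90 mm wide, 6 mm thick (its mid-plane holds the hinge axis), clear with an orange frame. It moves with the shield.
- shield_right_hinge (a point): the same for the right eye shield: on its hinge axis, 215 mm above the bench, at x = -70 mm, y = -140 mm in the grinder's frame.
- shield_right_edge (a point): the same for the right eye shield: middle of its free edge on the outer (upper) face, 110 mm from the hinge axis; same size.
- shield_left (a joint): angle of the left eye shield, rad: 0 = fully down at its stop, the pane then running from the hinge towards the user (grinder's -x) and 1.0 rad below level; grows as the shield swings up (1.0 = level, pointing at the user; 1.9 = upper stop). Friction of about 0.22 N m (2 to 3 N at the outer part) keeps it where it is left.
- shield_right (a joint): angle of the right eye shield, rad, the same as for the left.
- switch_box: yellow switch box fixed to the bench, 90 x 150 x 50 mm (x, y, z), origin at the centre of its underside, z up, with two round push buttons in black housings on its top, 72 mm apart along its y: green start at y = +36 mm, red stop at y = -36 mm. It stands on the left or on the right of the grinder.
- start_top (a point): centre of the top of the green start button (32 mm across), z up; pressed straight down.
- stop_top (a point): centre of the top of the red stop button (32 mm across), z up; to be left alone.
- start (a joint): travel of the green start button, m: 0 = out, 0.006 = fully in (4 N); it springs back when let go.
- stop (a joint): travel of the red stop button, m: 0 = out, 0.006 = fully in (4 N).
- cup: loose blue plastic cup, 72 mm across, 65 mm high, standing on the other side of the grinder from the switch box; origin at the centre of its underside.
- jar: loose amber jar with a black lid, 60 mm across, 85 mm high, standing in front of the grinder; origin at the centre of its underside.
- wrench: loose steel wrench, 160 mm long along its x, lying flat on the robot's side of the switch box; origin at the middle of its underside.
Mind the look-alikes: they are no part of the job. Of the things like the switch_box, leave any that is pink; of the rest the larger one is meant.

How it is judged:
By the outcome, as a careful person would: the job done as asked, in the order asked, and still so for the second after the job is handed in, with the robot touching nothing.
It also fails if it takes over 56 s, if anything falls off the work surface, if the arm or the gripper's body presses on something with over 40 N, if the wrist force passes 120 N, or if a joint passes its speed limit or range.

## Working session

There is one attempt and no reset: what is moved stays moved. The work goes in short steps, Python scripts to look and compute and a tool call to move; the robot and the scene stay as the last step left them, time stands still between calls to the robot, and variables do not carry over. Pictures are saved under pics/ and viewed, at most 10 in all, crops included, and the job is handed in when it is done.

Besides the shell and the picture viewer there is one more tool, called after "Request:" by a JSON object that holds its "api" and its "payload". servo_tool: Moves the arm, as the interface text tells. Its arguments: {"type":"object","properties":{"targets":{"type":"array","items":{"type":"array","items":{"type":"number"}}}},"required":["targets"]}

```bash
mkdir -p pics; cat > cap.py <<'E'
import sys,cv2,json,numpy as np
from station import r
def cap(n,f):
    d=r.capture(n); cv2.imwrite(f'pics/{f}.png',d['pixels'][:,:,::-1])
    np.savez(f'pics/{f}.npz',K=[d['fx'],d['fy'],d['cx'],d['cy']],T=d['world_from_camera']); return d
E
python3 - <<'E'
from cap import *
for n in('top','side'):
    d=cap(n,n+'0'); print(n,d['fx'],d['cx'],d['cy'],np.round(d['world_from_camera'],3).tolist())
s=r.sense(); print(s['time_s'],s['tcp_pos'],s['ee_rot'])
E
```

```text
top 479.47728441738855 256.04689583016915 185.65827384941437 [[-0.03, -0.983, 0.181, 0.184], [-1.0, 0.029, -0.01, 0.007], [0.005, -0.181, -0.983, 1.488], [0.0, 0.0, 0.0, 1.0]]
side 359.72956111580197 254.46959905388456 193.2403646769343 [[-0.998, -0.059, 0.038, 0.397], [-0.069, 0.755, -0.652, 0.674], [0.01, -0.653, -0.757, 0.909], [0.0, 0.0, 0.0, 1.0]]
0.1 [ 0.21168213 -0.58752922  0.23855525] [[-9.40863940e-01 -3.38783751e-01 -7.85657717e-04]
 [-3.38784640e-01  9.40862180e-01  1.82374767e-03]
 [ 1.21339556e-04  1.98206719e-03 -9.99998028e-01]]
```

View pics/top0.png

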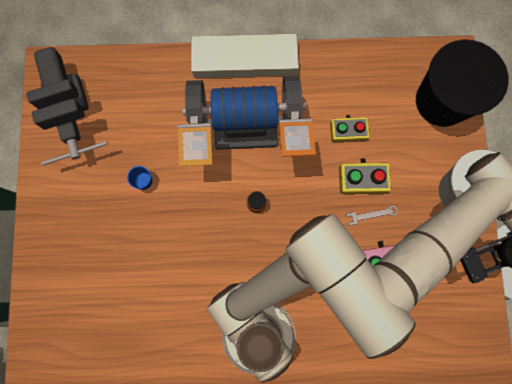

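View pics/side0.png

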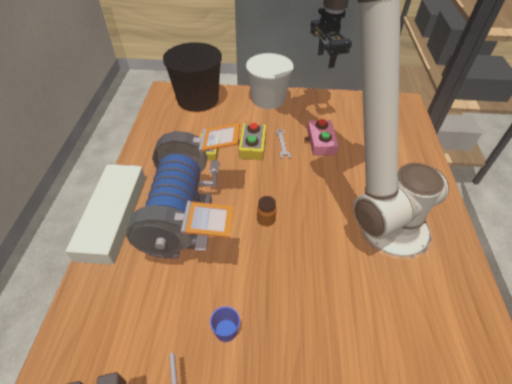

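Top view: shields at about (195,146) left and (297,138) right. The large yellow box is at (365,177), with green at (355,176). The small yellow look-alike is at (350,128) and the pink one at (380,255). Next I'll zoom in for exact pixels.

```bash
python3 - <<'E'
import cv2
a=cv2.imread('pics/top0.png')[70:205,170:400]; b=cv2.imread('pics/side0.png')[115:265,125:285]
cv2.imwrite('pics/topz.png',cv2.resize(a,None,fx=3.4,fy=3.4,interpolation=cv2.INTER_CUBIC))
cv2.imwrite('pics/sidez.png',cv2.resize(b,None,fx=4,fy=4,interpolation=cv2.INTER_CUBIC))
E
```

```text
(no output)
```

View pics/topz.png

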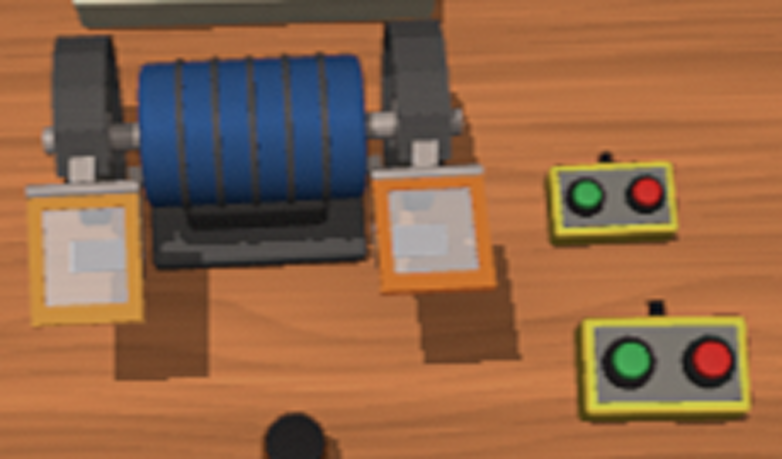

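View pics/sidez.png

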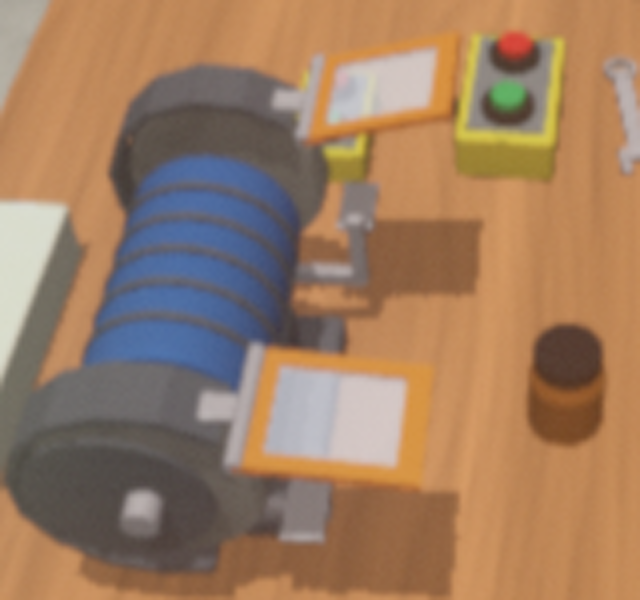

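```bash
cat > geo.py <<'E'
import numpy as np
def ray(f,u,v):
    d=np.load(f'pics/{f}.npz'); fx,fy,cx,cy=d['K']; T=d['T']
    w=T[:3,:3]@[(u-cx)/fx,(v-cy)/fy,1]; return T[:3,3],w/np.linalg.norm(w)
def atz(f,u,v,z): o,w=ray(f,u,v); return o+w*(z-o[2])/w[2]
def tri(*rs):
    A=sum(np.eye(3)-np.outer(w,w) for o,w in rs); b=sum((np.eye(3)-np.outer(w,w))@o for o,w in rs); return np.linalg.solve(A,b)
t=lambda x,y:(170+x/3.4,70+y/3.4)
s=lambda x,y:(125+x/4,115+y/4)
E
python3 - <<'E'
from geo import *
np.set_printoptions(precision=4,suppress=True)
T=lambda x,y:ray('top0',*t(x,y)); S=lambda x,y:ray('side0',*s(x,y))
hl=atz('top0',*t(82,188),.217); hr=atz('top0',*t(427,173),.217)
print('hinge',hl,hr,np.linalg.norm(hl-hr))
a=(hl-hr)[:2]; ya=a/np.linalg.norm(a); xa=np.array([ya[1],-ya[0]]); print('yaw',np.degrees(np.arctan2(xa[1],xa[0])))
print('hinge tri',tri(T(82,188),S(247,405)),tri(T(427,173),S(312,97)))
for n,p,q,h in(('L',(88,325),(425,424),hl),('R',(438,290),(456,82),hr)):
    e=tri(T(*p),S(*q)); d=e-h; print(n,e,'along',d[:2]@xa,d[:2]@ya,'dz',d[2],'ang',1+np.arctan2(d[2],-(d[:2]@xa)),np.linalg.norm(d))
print('green',tri(T(630,360),S(509,94)),'red',tri(T(711,360),S(515,43)),atz('top0',*t(630,360),.07))
print('jar',atz('top0',*t(295,437),.085),'smallgreen',atz('top0',*t(586,194),.05))
for p in((582,322),(748,319),(748,415),(586,418)):print('box',atz('top0',*t(*p),.05))
E
```

```text
hinge [0.5921 0.1596 0.217 ] [ 0.5968 -0.1208  0.217 ] 0.28043202600542294
yaw 0.9578891806670546
hinge tri [0.5912 0.1599 0.2141] [ 0.5965 -0.121   0.2153]
L [0.4819 0.1573 0.2017] along -0.11019898548593227 -0.0004260907626436164 dz -0.01531238481818073 ang 0.8619319231614153 0.11125855960008997
R [ 0.492  -0.1231  0.2354] along -0.10483893488320345 -0.0004883846800267257 dz 0.0183802363306228 ang 1.1735549772449225 0.10643906178940983
green [ 0.4656 -0.3086  0.0673] red [ 0.4646 -0.3812  0.0665] [ 0.4663 -0.3082  0.07  ]
jar [ 0.4034 -0.0084  0.085 ] smallgreen [ 0.6268 -0.2827  0.05  ]
box [ 0.5066 -0.2716  0.05  ]
box [ 0.505  -0.4222  0.05  ]
box [ 0.417 -0.415  0.05 ]
box [ 0.4185 -0.2697  0.05  ]
```

Geometry is consistent: hinge spacing is 280 mm, the left shield is at about 0.87 rad and the right at about 1.17. Now I'll move above the right shield with the fingers closed.

Request:
{"api": "servo_tool", "payload": {"targets": [[0.5, 1.0, 0.4, -0.07, 0], [1.1, 2.0, 0.7, -0.14, 0], [1.7, 3.0, 1.0, -0.2, 0], [2.4, 4.0, 1.4, -0.26, 0], [3.1, 5.0, 1.8, -0.33, 0]]}}

```text
time_s: 0.52
tcp_pos: [0.305, -0.4363, 0.2934]
ee_rot: [[-1.0, -0.012, -0.001], [-0.012, 1.0, 0.001], [0.001, 0.001, -1.0]]
wrist_force: [0.6, 0.1, 0.5]
gripper_width: 0.706
gripper_force: 0.0
```

Request:
{"api": "servo_tool", "payload": {"targets": [[0.6, 1.05, 0, 0, 0], [1.25, 2.1, 0, 0, 0], [1.9, 3.15, 0, 0, 0], [2.5, 4.2, 0, 0, 0], [3.1, 5.2, 0, 0, 0]]}}

```text
time_s: 0.93
tcp_pos: [0.3982, -0.2801, 0.2934]
ee_rot: [[-1.0, -0.016, -0.0], [-0.016, 1.0, 0.0], [0.0, 0.0, -1.0]]
wrist_force: [1.1, -0.4, 0.2]
gripper_width: 0.328
gripper_force: 0.0
```

Request:
{"api": "servo_tool", "payload": {"targets": [[0.6, 1.1, 0, 0, 0], [1.25, 2.2, 0, 0, 0], [1.9, 3.3, 0, 0, 0], [2.6, 4.4, 0, 0, 0], [3.1, 5.25, 0, 0, 0]]}}

```text
time_s: 1.35
tcp_pos: [0.4918, -0.122, 0.2933]
ee_rot: [[-1.0, -0.017, -0.0], [-0.017, 1.0, 0.0], [0.0, 0.0, -1.0]]
wrist_force: [0.0, -1.0, -0.1]
gripper_width: 0.02
gripper_force: 0.0
```

Request:
{"api": "servo_tool", "payload": {"targets": [[0, 0, -0.2, 0, 0], [0, 0, -0.4, 0, 0], [0, 0, -0.6, 0, 0], [0, 0, -0.8, 0, 0], [0, 0, -1.0, 0, 0]]}}

```text
time_s: 1.77
tcp_pos: [0.49, -0.1254, 0.2628]
ee_rot: [[-1.0, -0.014, -0.001], [-0.014, 1.0, -0.0], [0.001, -0.0, -1.0]]
wrist_force: [-1.4, -0.5, 1.5]
gripper_width: 0.007
gripper_force: 1.0
```

Request:
{"api": "servo_tool", "payload": {"targets": [[0.05, 0, -0.2, 0, 0], [0.05, 0, -0.4, 0, 0], [0.05, 0, -0.6, 0, 0], [0.05, 0, -0.8, 0, 0], [0.05, 0, -0.93, 0, 0]]}}

```text
time_s: 2.18
tcp_pos: [0.4921, -0.1247, 0.2349]
ee_rot: [[-1.0, -0.015, -0.001], [-0.015, 1.0, -0.0], [0.001, -0.0, -1.0]]
wrist_force: [-0.1, -0.2, 1.3]
gripper_width: 0.008
gripper_force: 0.8
```

Request:
{"api": "servo_tool", "payload": {"targets": [[0.02, 0, -0.32, 0, 0], [0.06, 0, -0.64, 0, 0], [0.12, 0, -0.95, 0, 0], [0.22, 0, -1.25, 0, 0], [0.34, 0, -1.53, 0, 0]]}}

```text
time_s: 2.6
tcp_pos: [0.5032, -0.1243, 0.1888]
ee_rot: [[-1.0, -0.016, 0.001], [-0.016, 1.0, 0.0], [-0.001, 0.0, -1.0]]
wrist_force: [0.3, -0.5, 1.9]
gripper_width: 0.008
gripper_force: 1.0
```

Request:
{"api": "servo_tool", "payload": {"targets": [[0.14, 0, -0.24, 0, 0], [0.3, 0, -0.48, 0, 0], [0.5, 0, -0.72, 0, 0], [0.68, 0, -0.9, 0, 0], [0.87, 0, -1.06, 0, 0]]}}

```text
time_s: 3.02
tcp_pos: [0.5288, -0.1244, 0.157]
ee_rot: [[-1.0, -0.016, -0.001], [-0.016, 1.0, 0.0], [0.001, 0.0, -1.0]]
wrist_force: [-1.5, 1.7, 2.0]
gripper_width: 0.007
gripper_force: 1.1
```

Request:
{"api": "servo_tool", "payload": {"targets": [[0.05, 0, -0.05, 0, 0], [0.1, 0, -0.09, 0, 0], [0.15, 0, -0.13, 0, 0], [0.2, 0, -0.16, 0, 0], [0.24, 0, -0.18, 0, 0]]}}

```text
time_s: 3.43
tcp_pos: [0.5326, -0.1245, 0.1538]
ee_rot: [[-1.0, -0.016, -0.008], [-0.016, 1.0, -0.0], [0.008, -0.0, -1.0]]
wrist_force: [-13.7, 3.6, 17.6]
gripper_width: 0.005
gripper_force: 10.0
```

Force rose to about 22 N, so the right shield is on its stop. Now back out, up and over to the left.

Request:
{"api": "servo_tool", "payload": {"targets": [[-0.5, 0, 0.2, 0, 0], [-1.2, 0, 0.8, 0, 0], [-1.7, 0, 1.9, 0, 0], [-1.7, 0.5, 3.1, 0, 0], [-1.65, 1.8, 3.5, 0, 0]]}}

```text
time_s: 3.85
tcp_pos: [0.4878, -0.0725, 0.263]
ee_rot: [[-1.0, -0.012, 0.01], [-0.012, 1.0, -0.001], [-0.01, -0.001, -1.0]]
wrist_force: [1.7, 0.3, -0.4]
gripper_width: 0.004
gripper_force: 0.0
```

Request:
{"api": "servo_tool", "payload": {"targets": [[0, 1.3, 0, 0, 0], [0, 2.6, 0, 0, 0], [0, 3.9, 0, 0, 0], [0, 5.2, 0, 0, 0], [0, 6.5, 0, 0, 0]]}}

```text
time_s: 4.27
tcp_pos: [0.4859, 0.1263, 0.2579]
ee_rot: [[-1.0, -0.016, 0.001], [-0.016, 1.0, 0.001], [-0.001, 0.001, -1.0]]
wrist_force: [0.5, -0.2, -0.5]
gripper_width: 0.002
gripper_force: 0.0
```

```bash
python3 - <<'E'
from cap import *
d=cap('side','side1'); print(r.sense()['tcp_pos'])
cv2.imwrite('pics/s1z.png',cv2.resize(d['pixels'][100:265,125:285,::-1],None,fx=3.6,fy=3.6,interpolation=cv2.INTER_CUBIC))
E
```

```text
[0.4870122  0.13160797 0.25771428]
```

View pics/s1z.png

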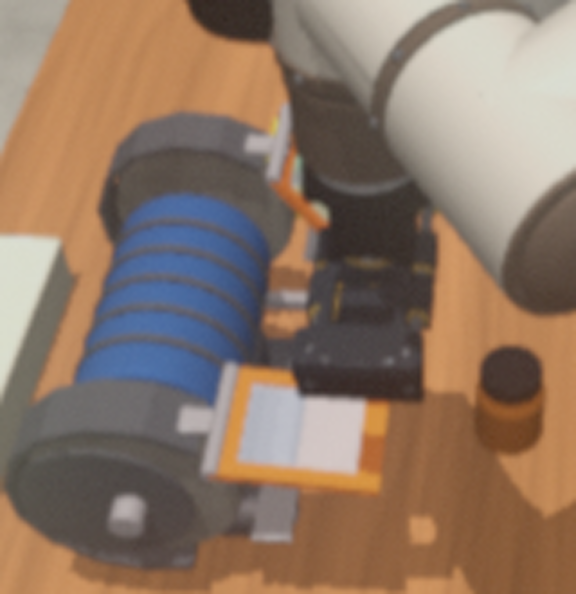

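The picture shows the right shield swung down and the gripper above the left shield's inner edge. Next I'll centre on the left shield and push.

Request:
{"api": "servo_tool", "payload": {"targets": [[0.02, 0.4, 0, 0, 0], [0.02, 0.88, 0, 0, 0], [0.02, 0.88, -0.25, 0, 0], [0.02, 0.88, -0.5, 0, 0], [0.02, 0.88, -0.75, 0, 0]]}}

```text
time_s: 4.73
tcp_pos: [0.4867, 0.1501, 0.234]
ee_rot: [[-1.0, -0.015, -0.001], [-0.015, 1.0, -0.0], [0.001, -0.0, -1.0]]
wrist_force: [-0.5, 0.3, -1.5]
gripper_width: 0.003
gripper_force: 0.0
```

Request:
{"api": "servo_tool", "payload": {"targets": [[0.02, 0, -0.32, 0, 0], [0.06, 0, -0.64, 0, 0], [0.12, 0, -0.95, 0, 0], [0.22, 0, -1.25, 0, 0], [0.34, 0, -1.53, 0, 0]]}}

```text
time_s: 5.15
tcp_pos: [0.4976, 0.1505, 0.1883]
ee_rot: [[-1.0, -0.015, 0.0], [-0.015, 1.0, -0.0], [-0.0, -0.0, -1.0]]
wrist_force: [0.4, -0.4, 2.1]
gripper_width: 0.004
gripper_force: 1.0
```

Request:
{"api": "servo_tool", "payload": {"targets": [[0.14, 0, -0.24, 0, 0], [0.3, 0, -0.48, 0, 0], [0.5, 0, -0.72, 0, 0], [0.68, 0, -0.9, 0, 0], [0.87, 0, -1.06, 0, 0]]}}

```text
time_s: 5.57
tcp_pos: [0.5237, 0.1511, 0.1566]
ee_rot: [[-1.0, -0.016, -0.0], [-0.016, 1.0, 0.0], [0.0, 0.0, -1.0]]
wrist_force: [-0.2, 0.7, 1.5]
gripper_width: 0.003
gripper_force: 1.1
```

Request:
{"api": "servo_tool", "payload": {"targets": [[0.05, 0, -0.05, 0, 0], [0.1, 0, -0.09, 0, 0], [0.16, 0, -0.13, 0, 0], [0.22, 0, -0.16, 0, 0], [0.28, 0, -0.18, 0, 0]]}}

```text
time_s: 5.98
tcp_pos: [0.5274, 0.1507, 0.1534]
ee_rot: [[-1.0, -0.016, -0.009], [-0.016, 1.0, -0.002], [0.009, -0.001, -1.0]]
wrist_force: [-21.8, 5.9, 23.5]
gripper_width: 0.006
gripper_force: 15.3
```

Request:
{"api": "servo_tool", "payload": {"targets": [[-0.5, 0, 0.2, 0, 0], [-1.2, 0, 0.8, 0, 0], [-1.8, 0, 1.9, 0, 0], [-2.0, -0.6, 3.0, 0, 0], [-2.1, -1.9, 3.2, 0, 0]]}}

```text
time_s: 6.4
tcp_pos: [0.4709, 0.0965, 0.2537]
ee_rot: [[-1.0, -0.022, 0.011], [-0.022, 1.0, 0.004], [-0.011, 0.004, -1.0]]
wrist_force: [2.2, -0.6, 0.8]
gripper_width: 0.007
gripper_force: 0.0
```

Request:
{"api": "servo_tool", "payload": {"targets": [[0, -1.3, 0, 0, 0], [0, -2.6, 0, 0, 0], [0, -3.9, 0, 0, 0], [0, -5.2, 0, 0, 0], [0, -6.5, 0, 0, 0]]}}

```text
time_s: 6.82
tcp_pos: [0.4681, -0.1027, 0.2482]
ee_rot: [[-1.0, -0.016, 0.001], [-0.016, 1.0, 0.0], [-0.001, 0.0, -1.0]]
wrist_force: [1.3, 0.1, 0.1]
gripper_width: 0.002
gripper_force: 0.0
```

Request:
{"api": "servo_tool", "payload": {"targets": [[0, -1.3, 0, 0, 0], [0, -2.6, 0, 0, 0], [0, -3.9, 0, 0, 0], [0, -5.2, 0, 0, 0], [0, -6.5, 0, 0, 0]]}}

```text
time_s: 7.23
tcp_pos: [0.4682, -0.298, 0.2479]
ee_rot: [[-1.0, -0.016, 0.001], [-0.016, 1.0, 0.0], [-0.001, 0.0, -1.0]]
wrist_force: [0.2, 0.5, 0.1]
gripper_width: 0.007
gripper_force: 0.0
```

```bash
python3 - <<'E'
from cap import *
d=cap('side','side2'); e=cap('top','top2'); print(r.sense()['tcp_pos'],r.sense()['time_s'])
f=lambda a:cv2.resize(a[:,:,::-1],(400,400),interpolation=cv2.INTER_CUBIC)
cv2.imwrite('pics/z2.png',np.hstack([f(d['pixels'][110:270,125:285]),f(e['pixels'][70:230,170:330])]))
E
```

```text
[ 0.46804741 -0.30047151  0.24709075] 7.3333
```

View pics/z2.png

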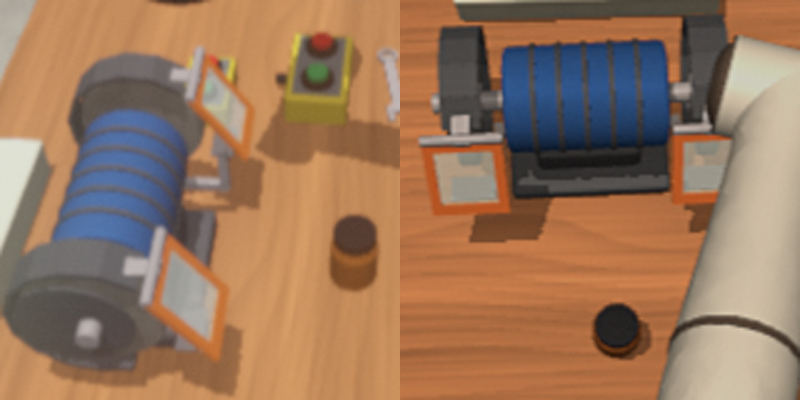

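```bash
python3 - <<'E'
from geo import *
S=lambda x,y:ray('side2',125+x/2.5,110+y/2.5); T=lambda x,y:ray('top2',170+(x-400)/2.5,70+y/2.5)
print(tri(T(470,213),S(222,326)))
for n,h,q in(('L',(.592,.1596,.215),(222,326)),('R',(.5968,-.1208,.215),(250,132))):
    o,w=S(*q)
    for a in np.arange(-.1,.5,.1):
        c=1-a; p=np.array(h)+.11*np.array([-np.cos(c),-.0167*np.cos(c),-np.sin(c)])+.003*np.array([-np.sin(c),0,np.cos(c)])
        d=p-o; print(n,round(a,2),np.round((d-w*(d@w))*1000,1))
E
```

```text
[0.53166558 0.16087115 0.11667155]
L -0.1 [ 8.4 -1.7  2.5]
L 0.0 [-0.2 -5.1  3.3]
L 0.1 [-8.  -8.9  4.4]
L 0.2 [-15.  -12.9   5.8]
L 0.3 [-21.2 -17.2   7.5]
L 0.4 [-26.5 -21.8   9.6]
R -0.1 [ 7.6  3.1 -1.7]
R 0.0 [-1.1 -0.7  0.5]
R 0.1 [-9.2 -4.8  3.2]
R 0.2 [-16.5  -9.2   6.4]
R 0.3 [-23.  -14.   10.1]
R 0.4 [-28.5 -19.   14.2]
```

Both shields measure about 0 rad, so they are fully down. Now the start button.

Request:
{"api": "servo_tool", "payload": {"targets": [[-0.07, -0.27, -1.0, 0, 0], [-0.07, -0.27, -2.1, 0, 0], [-0.07, -0.27, -3.2, 0, 0], [-0.07, -0.27, -4.2, 0, 0], [-0.07, -0.27, -4.9, 0, 0]]}}

```text
time_s: 7.75
tcp_pos: [0.465, -0.3031, 0.0981]
ee_rot: [[-1.0, -0.015, -0.003], [-0.015, 1.0, 0.002], [0.003, 0.002, -1.0]]
wrist_force: [-0.1, 0.2, 0.7]
gripper_width: 0.004
gripper_force: 0.0
```

Request:
{"api": "servo_tool", "payload": {"targets": [[0, 0, -0.1, 0, 0], [0, 0, -0.2, 0, 0], [0, 0, -0.3, 0, 0], [0, 0, -0.4, 0, 0], [0, 0, -0.5, 0, 0]]}}

```text
time_s: 8.17
tcp_pos: [0.4678, -0.3044, 0.0875]
ee_rot: [[-1.0, -0.016, 0.004], [-0.016, 1.0, -0.001], [-0.004, -0.001, -1.0]]
wrist_force: [0.0, 0.1, 1.3]
gripper_width: 0.008
gripper_force: 1.0
```

Request:
{"api": "servo_tool", "payload": {"targets": [[0, -0.12, 0, 0, 0], [0, -0.12, -0.1, 0, 0], [0, -0.12, -0.2, 0, 0], [0, -0.12, -0.3, 0, 0], [0, -0.12, -0.35, 0, 0]]}}

```text
time_s: 8.58
tcp_pos: [0.4677, -0.3086, 0.0825]
ee_rot: [[-1.0, -0.019, 0.002], [-0.019, 1.0, -0.003], [-0.002, -0.003, -1.0]]
wrist_force: [-10.3, 11.5, 46.5]
gripper_width: 0.0
gripper_force: 23.2
```

```bash
python3 - <<'E'
from cap import *
d=cap('side','side3'); e=cap('wrist','w3'); s=r.sense(); print(s['tcp_pos'],s['wrist_force'],s['moment'])
f=lambda a:cv2.resize(a[:,:,::-1],(400,400),interpolation=cv2.INTER_CUBIC)
cv2.imwrite('pics/z3.png',np.hstack([f(d['pixels'][90:170,210:290]),f(e['pixels'][:,64:448])]))
E
```

```text
[ 0.46765244 -0.30851865  0.08267439] [-8.42862605  9.95682045 38.99858186] [2.90592608e+00 2.80482825e+00 3.59175885e-04]
```

View pics/z3.png

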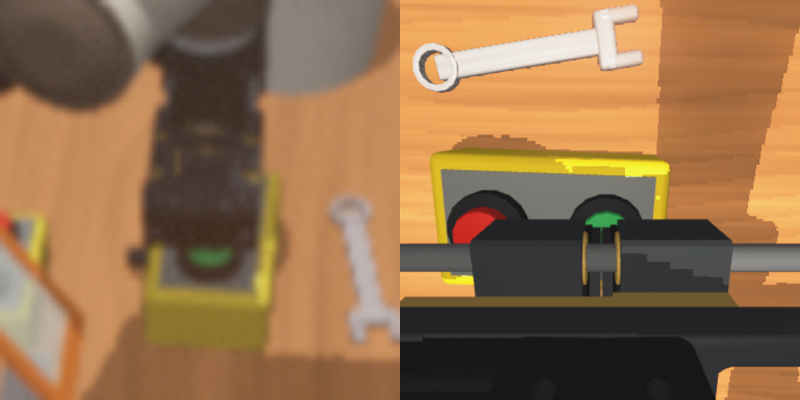

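```bash
python3 - <<'E'
import numpy as np,cv2
def proj(f,p):
    d=np.load(f'pics/{f}.npz'); fx,fy,cx,cy=d['K']; q=np.linalg.inv(d['T'])@[*p,1]; return np.round([fx*q[0]/q[2]+cx,fy*q[1]/q[2]+cy],1)
for p in((.4677,-.3086,.0655),(.4677,-.2936,.0655),(.466,-.3085,.0673),(.466,-.2925,.0673),(.466,-.3245,.0673)):
    print(p,proj('side3',p),proj('w3',p))
for n in('side0','side3'):
    a=cv2.imread(f'pics/{n}.png').astype(int); m=(a[:,:,1]>a[:,:,2]+35)&(a[:,:,1]>a[:,:,0]+25); m[:, :235]=0;m[:,270:]=0;m[:120]=0;m[160:]=0
    v,u=np.nonzero(m); print(n,len(u),u.min(),u.max(),v.min(),v.max(),u.mean(),v.mean())
E
```

```text
(0.4677, -0.3086, 0.0655) [251.4 138.8] [256.  232.2]
(0.4677, -0.2936, 0.0655) [251.  141.5] [280.4 232.7]
(0.466, -0.3085, 0.0673) [251.8 138.4] [256.2 230.7]
(0.466, -0.2925, 0.0673) [251.5 141.4] [282.6 231.2]
(0.466, -0.3245, 0.0673) [252.2 135.5] [229.8 230.2]
side0 42 248 255 135 141 251.4047619047619 138.26190476190476
side3 4 250 253 141 141 251.5 141.0
```

The tip projects onto the centre of the button. About 40 N against a 4 N spring means it's fully in. Now I'll release.

Request:
{"api": "servo_tool", "payload": {"targets": [[0, 0, 0.2, 0, 0], [0, 0, 0.6, 0, 0], [0, 0, 1.4, 0, 0], [0, 0, 2.5, 0, 0], [0, 0, 3.6, 0, 0]]}}

```text
time_s: 9.1
tcp_pos: [0.4658, -0.3077, 0.1839]
ee_rot: [[-1.0, -0.015, -0.002], [-0.015, 1.0, 0.001], [0.002, 0.001, -1.0]]
wrist_force: [0.9, 0.0, 0.1]
gripper_width: 0.004
gripper_force: 0.0
```

Request:
{"api": "servo_tool", "payload": {"targets": [[-0.7, -0.5, 0.7, 0, 0], [-1.4, -1.0, 1.4, 0, 0], [-2.1, -1.5, 1.9, 0, 0], [-2.6, -2.0, 2.0, 0, 0], [-2.6, -2.0, 2.0, 0, 0]]}}

```text
time_s: 9.52
tcp_pos: [0.3867, -0.3697, 0.2452]
ee_rot: [[-1.0, -0.012, 0.003], [-0.012, 1.0, -0.002], [-0.003, -0.002, -1.0]]
wrist_force: [0.6, 0.6, 0.3]
gripper_width: 0.003
gripper_force: 0.0
```

```bash
python3 - <<'E'
from cap import *
d=cap('side','side4'); e=cap('top','top4'); s=r.sense(); print(s['tcp_pos'],s['wrist_force'],s['time_s'])
f=lambda a:cv2.resize(a[:,:,::-1],(400,400),interpolation=cv2.INTER_CUBIC)
cv2.imwrite('pics/z4.png',np.hstack([f(d['pixels'][90:270,125:305]),f(e['pixels'][60:260,120:320])]))
a=d['pixels'].astype(int);m=(a[:,:,1]>a[:,:,0]+35)&(a[:,:,1]>a[:,:,2]+25); m[:,:235]=0;m[:,270:]=0;m[:120]=0;m[160:]=0
v,u=np.nonzero(m); print(len(u),u.mean() if len(u) else 0,v.mean() if len(u) else 0)
E
```

```text
[ 0.38797614 -0.36805823  0.24338553] [ 0.0087794   1.09490992 -0.8245578 ] 9.6167
21 251.47619047619048 138.0952380952381
```

View pics/z4.png

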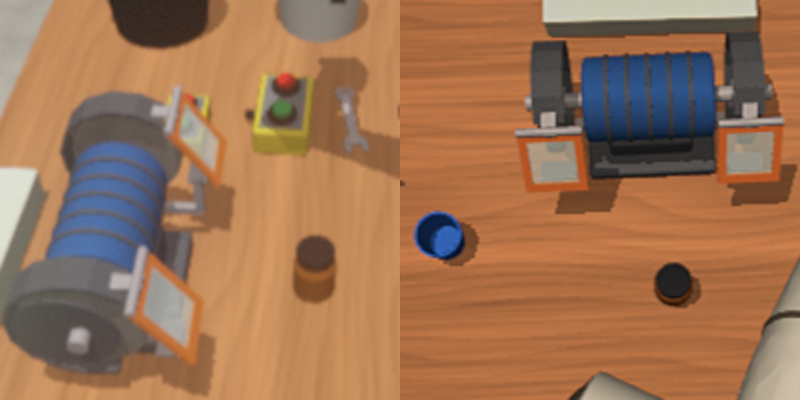

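Both shields are down with equal top-view lengths. The green button is back out at (251,138), and the cup, jar and wrench haven't moved. Handing in.

```bash
python3 -c "
from station import r
print(r.finish_job())"
```

```text
the job is handed in; nothing more can be done
None
```

I pushed both eye shields down to their stops, then pressed the green start button fully in and let it spring back; the red stop button, cup, jar and wrench were not touched, and the job was handed in at about 9.6 s.

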